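# Level the twin-pan balance

### The arm

A 6-joint arm with a two-finger parallel gripper is mounted at the origin on the work surface. World frame = base frame: x ahead of the robot, y to its left, z up, the work surface at z = 0. Lengths are in mm, angles in rad, forces in N, time in s.
With the tool pointing down it reaches from about 350 to 875 mm from the base axis. Payload 4.2 kg.
Tool frame: the origin (TCP) lies on the centre line of the jaws, within the pads' length; the fingertips stand 14 mm ahead of it and the grasp point (between the pads) lies 5 mm behind it (tcp_to_tips is the distance from the TCP to the fingertips, in mm); z points along the fingers, y is the direction in which the jaws open and shut (so a half turn about z gives the same grasp; the last joint's range is limited). The gripper opens to 85 mm and grips with 20 to 120 N. Pads are 22 mm wide; open, the fingers measure 114 mm over their backs; the gripper's body (76 mm by 85 mm) begins 54 mm behind the grasp point. The pads swing forward as they close: fully open they stand 13 mm farther back than shut.
Start: joints at [1.592, 0.385, 0.008, 0, -1.194, -0.259], TCP at [147.197, 607.398, 245.312] pointing down, gripper open.
Joint ranges: [-3.14, 3.14], [-1.21, 2.06], [-1.07, 1.41], [-3.16, 2.05], [-2.99, -0.16], [-3.1, 3.1]. Speed limits (rad/s): [2.79, 2.79, 3.14, 3.14, 3.14, 3.14].

### API

Orientations are given as a unit quaternion [x, y, z, w].
In Python, from bench import read_state, get_image, job_done, tcp_to_tips gives the robot as it stands. The module is installed in compiled form; this text tells all that it offers.
- The arm moves only by the tool play_rows, never from a script. Its argument "targets" is a list of rows, each an object of numbers: "gripper": the gripper's target within -1 to 1 (shut at 1, half-way at 0, fully open at -1); "tx", "ty", "tz": the shift along the tool's x, y, z scaled (see below); "spin": the turn about the tool's z scaled (see below). A call has 1 to 12 rows; each row is the pose to reach, as a shift and turn from the pose commanded when the call began, along the tool's axes at that moment; what a row does not reach only later rows make up. The controller multiplies each number of a shift by 0.25 m and each number of a turn by pi/4 rad. A row lasts 1/8 s, in which the tool goes at most 62.5 mm and 10.7 degrees, less where a joint would pass 70% of its speed; a pose out of reach is approached as far as the arm can. A call with a number of a shift or a turn outside -1 to 1 is refused whole. A call with a gripper value outside its range is refused whole. The fingers move at their own pace and stop on an object; the grip force is fixed at half the most. Time passes only in rows, so rows that repeat a pose let the fingers close. It gives the time, the measured TCP pose, the force and the opening at its end, in the units of the state.
- read_state(): the state, without advancing time (a new reading comes with each control period).
- get_image(name): name is "scene" or "side" or "wrist"; returns a dict with "frame" (384x512x3 uint8, red, green, blue), "depth" (384x512 float32, mm along the optical axis (not along the pixel's ray), 0 where there is no reading), "mtx" (3x3 intrinsics, pixels), "world_to_cam" (4x4, takes a point from world to camera coordinates). Camera axes: x right, y up, looking along -z (the intrinsics and any distortion apply to the point x, -y, -z); pixel columns grow to the right and rows downward; lengths in mm; the calibration is good to about 2 mm. A picture is of the moment at which its call begins.
- job_done(): hands the job in, once; it reports no verdict.
The state is a dict: "clock": time; "joints": joint angles; "joint_vel": joint speeds; "joint_efforts": joint torques, N m; "position": TCP position; "ee_rot": TCP orientation; "contact_force": force on the tool from outside, world axes, zero at the start; "wrist_torque": the same for the moment, N m; "gripper_width": finger opening in mm.
Only numpy, scipy, OpenCV 4.12 (cv2) and the standard library are available. Lean on these libraries where they do the work, as an engineer would, in place of code of your own. Each camera call takes 0.05 s, during which the arm holds its last target.

### The job

Move ring weights between the two pans of the balance until the pans sit level with each other, every weight pushed fully home on a post, flat on its pan. The posts hold tight, so push by feel: never press on a weight or pan with more than 20 N. Leave the other things on the bench where they are.

Things in the scene. Friction and masses are not known exactly. Their poses are not given: they have to be found in the camera images.
- stand: The balance's fixed aluminium base, 160 x 370 x 20 mm, with a grey centre housing (75 x 60 mm, top with its white level bar 84 mm above the table) between the two pans. Origin: centre of its underside on the table; its y axis runs through both pans' middles, its x axis along the rows of posts. Fixed to the table.
- pan_l: Left pan (stand's +y side): white plate 200 (x) x 90 (y) x 8 mm with a row of three posts along x. Origin: centre of its top surface, 60 mm above the table when level, The pans stay horizontal and are linked: one rises as the other sinks. A red index arm on the inner edge lines up with the white bar when level.
- pan_r: Right pan (stand's -y side), the same. Lightly sprung: about 18 g of difference per mm, 1.8 N for 10 mm. Its lower stop is a rubber buffer hidden under it, 3 to 14 mm below level, set differently for each pan and each time. A pan gives way to a push down to its stop; only then does a weight slide down its post, and once it is flat on a stopped pan the push rises sharply.
- big: Steel ring weight, about 240 g (three times a brass one): outer diameter 43 mm, through bore 18 mm, height 26 mm. Origin: centre of its underside; z up.
- small_a: Brass ring weight, about 80 g: outer diameter 28 mm, through bore 18 mm, height 26 mm. Origin: centre of its underside; z up.
- small_b: Brass ring weight, about 80 g: outer diameter 28 mm, through bore 18 mm, height 26 mm. Origin: centre of its underside; z up.
- small_c: Brass ring weight, about 80 g: outer diameter 28 mm, through bore 18 mm, height 26 mm. Origin: centre of its underside; z up.
- post_l1 (a point): Foot of an upright steel post on the left pan (at the stand's +y side), on the pan's surface, on the post's axis; it moves with the pan. In the stand's frame the post is at x = -65 mm, y = 130 mm. All six posts: 12 mm diameter, 46 mm high, top 8 mm coned to 6 mm. Two blue sprung tongues along x taper into each from 22 up to 36 mm above the pan; below that they stand out to 21 mm across.
- post_l2 (a point): Foot of an upright steel post on the left pan (at the stand's +y side), on the pan's surface, on the post's axis; it moves with the pan. In the stand's frame the post is at x = 0 mm, y = 130 mm. A weight's 18 mm bore catches on the tongues about 28 mm above the pan and must be pushed down over them all the way (several N, varying). Let go part way, it stays up. It drags likewise when pulled off.
- post_l3 (a point): Foot of an upright steel post on the left pan (at the stand's +y side), on the pan's surface, on the post's axis; it moves with the pan. In the stand's frame the post is at x = 65 mm, y = 130 mm. 
- post_r1 (a point): Foot of an upright steel post on the right pan (at the stand's -y side), on the pan's surface, on the post's axis; it moves with the pan. In the stand's frame the post is at x = -65 mm, y = -130 mm. 
- post_r2 (a point): Foot of an upright steel post on the right pan (at the stand's -y side), on the pan's surface, on the post's axis; it moves with the pan. In the stand's frame the post is at x = 0 mm, y = -130 mm. 
- post_r3 (a point): Foot of an upright steel post on the right pan (at the stand's -y side), on the pan's surface, on the post's axis; it moves with the pan. In the stand's frame the post is at x = 65 mm, y = -130 mm. 
- bin: Bystander: red open parts bin 160 x 110 x 70 mm. Origin at its underside (tools: on the shaft's line).
- jar: Bystander: clear open jar, diameter 100, height 75 mm. Origin at its underside (tools: on the shaft's line).
- jar_lid: Bystander: white screw lid, diameter 80, height 14 mm, lying near the balance. Origin at its underside (tools: on the shaft's line).
- star_knob: Bystander: black star knob about 46 mm across, 22 mm high, lying beyond the balance. Origin at its underside (tools: on the shaft's line).
- wrench: Bystander: steel wrench lying on the table. Origin at its underside (tools: on the shaft's line).
- screwdriver: Bystander: screwdriver with blue handle lying on the table. Origin at its underside (tools: on the shaft's line).
- puck: Bystander: black rubber disc, diameter 56, height 12 mm. Origin at its underside (tools: on the shaft's line).
Mind the look-alikes: they are no part of the job. Leave any orange or purple look-alike of the big alone.

How it is judged:
By the outcome, as a careful person would: the job done as asked, in the order asked, and still so for the second after the job is handed in, with the robot touching nothing.
It also fails if it takes over 54 s, if anything falls off the work surface, if the arm or the gripper's body presses on something with over 40 N, if the wrist force passes 120 N, or if a joint passes its speed limit or range.

## Working session

There is one attempt and no reset: what is moved stays moved. The work goes in short steps, Python scripts to look and compute and a tool call to move; the robot and the scene stay as the last step left them, time stands still between calls to the robot, and variables do not carry over. Pictures are saved under pics/ and viewed, and the job is handed in when it is done.

Besides the shell and the picture viewer there is one more tool, called after "Call:" as name([rows], argument=value, ...), one row to a line, values as JSON. play_rows: Moves the arm, as the interface text tells. Its arguments: {"type":"object","properties":{"targets":{"type":"array","items":{"type":"object","properties":{"gripper":{"type":"number"},"tx":{"type":"number","minimum":-1,"maximum":1},"ty":{"type":"number","minimum":-1,"maximum":1},"tz":{"type":"number","minimum":-1,"maximum":1},"spin":{"type":"number","minimum":-1,"maximum":1}}}}},"required":["targets"]}

```bash
mkdir -p pics
cat > h.py <<'E'
import numpy as np,cv2
from bench import read_state,get_image,job_done,tcp_to_tips
def save(n,im): cv2.imwrite(f'pics/{n}.png',cv2.cvtColor(im,cv2.COLOR_RGB2BGR))
def grab(n,tag):
    d=get_image(n); np.savez(f'pics/{tag}.npz',**d); save(tag,d['frame']); return d
def w(d,u,v,r=1):
    z=d['depth'][v-r:v+r+1,u-r:u+r+1]; z=np.median(z[z>0])
    K=d['mtx']; c=np.array([(u-K[0,2])/K[0,0]*z,-(v-K[1,2])/K[1,1]*z,-z,1])
    return (np.linalg.inv(d['world_to_cam'])@c)[:3]
def wz(d,u,v,h):
    K=d['mtx'];T=np.linalg.inv(d['world_to_cam']);o=T[:3,3]
    r=T[:3,:3]@np.array([(u-K[0,2])/K[0,0],-(v-K[1,2])/K[1,1],-1.]);return o+r*(h-o[2])/r[2]
def px(d,p):
    K=d['mtx'];c=d['world_to_cam']@np.array([*p,1.]);return K[0,2]+K[0,0]*c[0]/-c[2],K[1,2]+K[1,1]*-c[1]/-c[2]
def crop(tag,d,u0,v0,u1,v1,s): save(tag,cv2.resize(d['frame'][v0:v1,u0:u1],None,fx=s,fy=s,interpolation=cv2.INTER_CUBIC))
E
python3 - <<'E'
from h import *
for n in('scene','side','wrist'):
    d=grab(n,n+'0')
s=read_state();print(s,tcp_to_tips)
E
```

```text
{'clock': 0.15, 'joints': array([ 1.59161033e+00,  3.85356180e-01,  6.97291755e-03, -3.40969741e-04,
       -1.19404008e+00, -2.58581904e-01]), 'joint_vel': array([-0.00126875, -0.00108543,  0.00541687,  0.00112633, -0.00096842,
       -0.00166884]), 'joint_efforts': array([-2.11595307e-04, -3.92679727e+01,  1.88581538e+01,  4.18844506e+00,
       -3.36640260e-03,  2.46178438e-06]), 'position': array([147.10841984, 607.01446429, 244.5018375 ]), 'ee_rot': array([ 9.92933825e-01, -1.18666478e-01, -4.36563782e-05,  8.27650649e-04]), 'contact_force': array([0.34677549, 0.06567406, 0.03737559]), 'wrist_torque': array([ 0.01352915,  0.0132679 , -0.00698589]), 'gripper_width': 85.426102175248} 14.0
```

View pics/scene0.png

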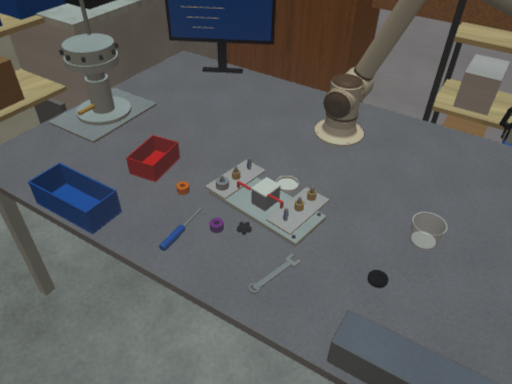

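View pics/side0.png

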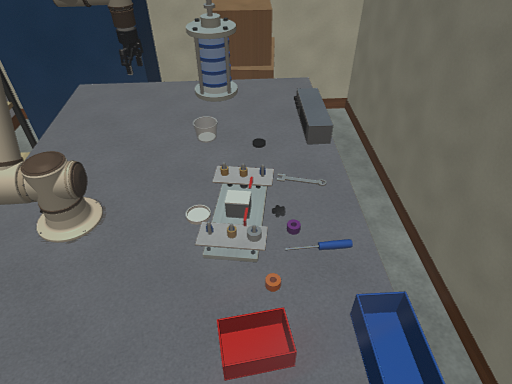

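View pics/wrist0.png

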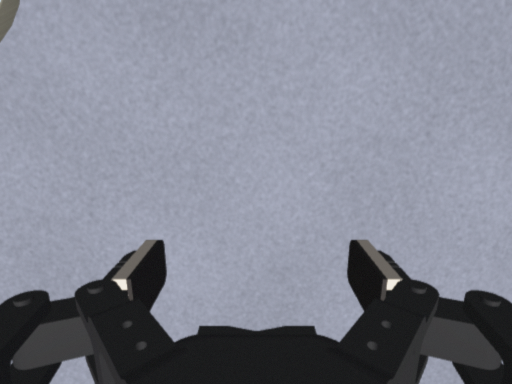

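Run:
```python
from h import *
d=get_image('scene') if 0 else dict(np.load('pics/scene0.npz')); crop('c1',d,195,150,340,245,5.5)
e=dict(np.load('pics/side0.npz')); crop('c2',e,180,155,310,265,5.4)
for n,dd in(('sc',d),('si',e)):
    for p in [(0,0,0),(500,0,0),(500,-200,0),(500,200,0)]: print(n,p,px(dd,p))
```

```text
sc (0, 0, 0) (np.float64(338.7036775059947), np.float64(131.94375287494424))
sc (500, 0, 0) (np.float64(277.6302995385864), np.float64(199.9437037874708))
sc (500, -200, 0) (np.float64(228.1382263346991), np.float64(179.31134129234098))
sc (500, 200, 0) (np.float64(332.6940346172207), np.float64(222.8987927326828))
si (0, 0, 0) (np.float64(69.80244928186104), np.float64(218.27634149264054))
si (500, 0, 0) (np.float64(223.6408175519231), np.float64(211.69161233005974))
si (500, -200, 0) (np.float64(222.88221873079573), np.float64(259.75491191312244))
si (500, 200, 0) (np.float64(224.22986040913864), np.float64(174.3710384969254))
```

View pics/c1.png

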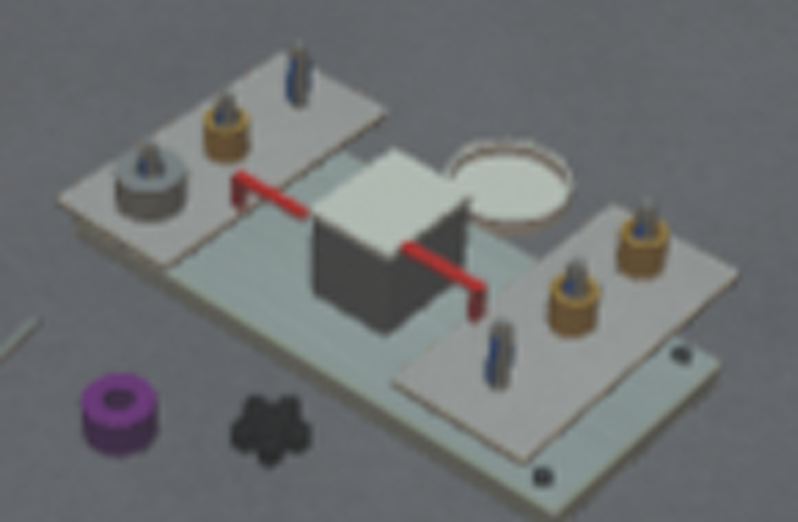

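View pics/c2.png

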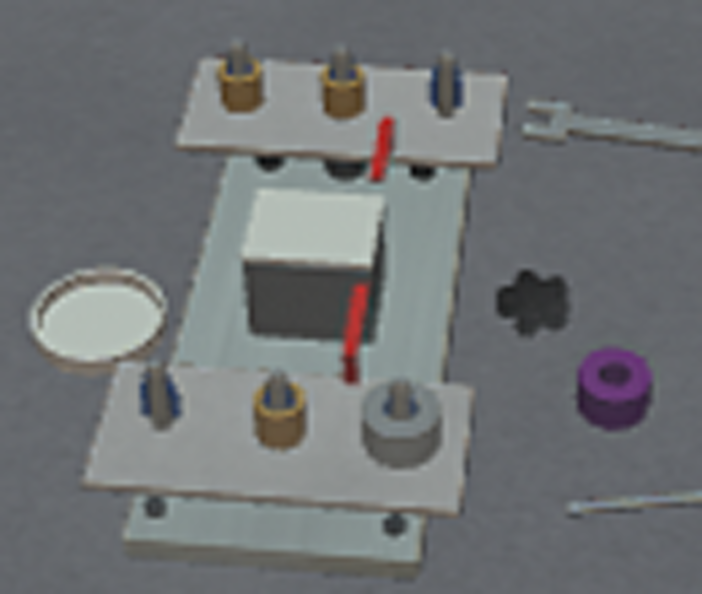

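Run:
```python
from h import *
d=dict(np.load('pics/scene0.npz'));e=dict(np.load('pics/side0.npz'))
for nm,u,v,z in [('r1',298,48,97),('r2',227,98,97),('r3',150,147,97),('l1',648,203,110),('l2',577,263,110),('l3',503,323,110)]:
    print(nm,wz(d,195+u/5.5,150+v/5.5,z).round())
for nm,u,v,z in [('r1',157,370,97),('r2',279,375,97),('r3',400,383,97),('l1',237,43,110),('l2',343,49,110),('l3',446,56,110)]:
    print(nm,wz(e,180+u/5.4,155+v/5.4,z).round())
w0=dict(np.load('pics/wrist0.npz'));
for u,v in[(150,250),(160,245),(360,248),(353,245),(158,275),(250,100)]: print(w(w0,u,v,0),w0['depth'][v,u])
print(np.linalg.inv(w0['world_to_cam']),w0['mtx'])
```

```text
r1 [ 469. -133.   97.]
r2 [ 535. -141.   97.]
r3 [ 598. -152.   97.]
l1 [500. 118. 110.]
l2 [567. 108. 110.]
l3 [631.  98. 110.]
r1 [ 467. -146.   97.]
r2 [ 530. -154.   97.]
r3 [ 593. -164.   97.]
l1 [507. 121. 110.]
l2 [572. 111. 110.]
l3 [635.  99. 110.]
[169.68659136 646.67659516 259.10910775] 124.167625
[167.33966957 646.23235861 249.48115382] 134.03339
[149.09744479 562.45784318 256.88178668] 126.60652
[147.19934089 563.35916888 249.4005337 ] 134.36403
[156.45627337 648.7368014  255.72812147] 130.89319
[227.83942737 594.94687701  -1.27996873] 357.96915
[[-2.34565677e-01  9.38749676e-01  2.52444033e-01  2.12267082e+02]
 [-9.72096714e-01 -2.27220281e-01 -5.83002819e-02  5.91960500e+02]
 [ 2.63103340e-03 -2.59075260e-01  9.65853554e-01  3.73234557e+02]
 [ 0.00000000e+00  0.00000000e+00  0.00000000e+00  1.00000000e+00]] [[303.69295044   0.         256.39773793]
 [  0.         303.69295044 194.14225386]
 [  0.           0.           1.        ]]
```

Call:
play_rows([
  {"tx": 0.93, "ty": 1.0, "tz": -0.22, "gripper": -1},
  {"tx": 0.93, "ty": 1.0, "tz": -0.22, "gripper": -1},
  {"tx": 0.93, "ty": 1.0, "tz": -0.22, "gripper": -1},
  {"tx": 0.93, "ty": 1.0, "tz": -0.22, "gripper": -1},
  {"tx": 0.93, "ty": 1.0, "tz": -0.22, "gripper": -1},
  {"tx": 0.93, "ty": 1.0, "tz": -0.22, "gripper": -1},
])

```text
invalid input
```

Call:
play_rows([
  {"tx": 0.92, "ty": 1.0, "tz": 0, "gripper": -1},
  {"tx": 0.92, "ty": 1.0, "tz": 0, "gripper": -1},
  {"tx": 0.92, "ty": 1.0, "tz": 0, "gripper": -1},
  {"tx": 0.92, "ty": 1.0, "tz": 0, "gripper": -1},
  {"tx": 0.92, "ty": 1.0, "tz": 0, "gripper": -1},
  {"tx": 0.92, "ty": 1.0, "tz": 0, "gripper": -1, "spin": -0.11},
])

```text
invalid input
```

Run:
```python
from h import *
s=read_state();print(s['clock'],s['position'],s['joints'])
from scipy.spatial.transform import Rotation as R
print(R.from_quat(s['ee_rot']).as_matrix().round(4))
d=grab('wrist','w1'); save('w1b',cv2.resize(d['frame'],(800,600),interpolation=cv2.INTER_CUBIC))
```

```text
0.15 [147.10841984 607.01446429 244.5018375 ] [ 1.59161033e+00  3.85356180e-01  6.97291755e-03 -3.40969741e-04
 -1.19404008e+00 -2.58581904e-01]
[[ 9.718e-01 -2.357e-01 -3.000e-04]
 [-2.357e-01 -9.718e-01 -1.600e-03]
 [ 1.000e-04  1.700e-03 -1.000e+00]]
```

View pics/w1b.png

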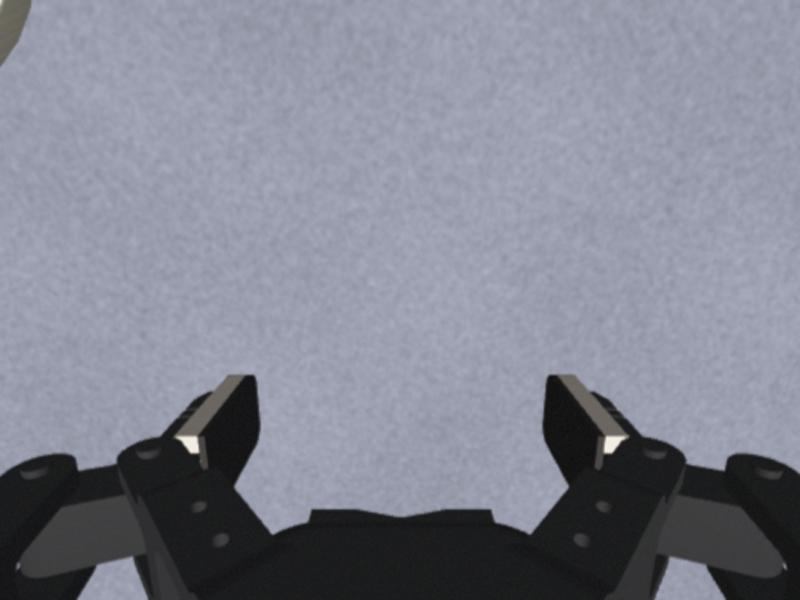

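The rows probably need all five fields, so I'll include them all.

Call:
play_rows([
  {"tx": 0.93, "ty": 1.0, "tz": -0.22, "spin": 0, "gripper": -1},
  {"tx": 0.93, "ty": 1.0, "tz": -0.22, "spin": 0, "gripper": -1},
  {"tx": 0.93, "ty": 1.0, "tz": -0.22, "spin": 0, "gripper": -1},
  {"tx": 0.93, "ty": 1.0, "tz": -0.22, "spin": 0, "gripper": -1},
  {"tx": 0.93, "ty": 1.0, "tz": -0.22, "spin": 0, "gripper": -1},
  {"tx": 0.93, "ty": 1.0, "tz": -0.22, "spin": 0, "gripper": -1},
])

```text
clock: 0.95
position: [315.0, 307.3, 301.1]
ee_rot: [0.993, -0.119, 0.0, -0.001]
contact_force: [0.7, 0.8, -0.5]
gripper_width: 85.1
```

Call:
play_rows([
  {"tx": 0.92, "ty": 1.0, "tz": 0, "spin": 0, "gripper": -1},
  {"tx": 0.92, "ty": 1.0, "tz": 0, "spin": 0, "gripper": -1},
  {"tx": 0.92, "ty": 1.0, "tz": 0, "spin": 0, "gripper": -1},
  {"tx": 0.92, "ty": 1.0, "tz": 0, "spin": 0, "gripper": -1},
  {"tx": 0.92, "ty": 1.0, "tz": 0, "spin": -0.11, "gripper": -1},
  {"tx": 0.92, "ty": 1.0, "tz": 0, "spin": -0.11, "gripper": -1},
  {"tx": 0.92, "ty": 1.0, "tz": 0, "spin": -0.11, "gripper": -1},
])

```text
clock: 1.82
position: [479.2, 11.0, 299.7]
ee_rot: [0.997, -0.078, -0.001, 0.0]
contact_force: [0.4, 0.3, -0.3]
gripper_width: 85.3
```

Run:
```python
from h import *
s=read_state();print(s['clock'],s['position'],s['joints'])
from scipy.spatial.transform import Rotation as R
print(R.from_quat(s['ee_rot']).as_matrix().round(4))
d=grab('wrist','w1'); save('w1b',cv2.resize(d['frame'],(800,600),interpolation=cv2.INTER_CUBIC))
```

```text
1.825 [479.22867193  10.99882915 299.7346721 ] [ 3.62745681e-01  9.61040106e-02 -2.40819010e-01 -1.20788008e-04
 -1.23506426e+00  1.05281919e+00]
[[ 9.880e-01 -1.546e-01 -1.200e-03]
 [-1.546e-01 -9.880e-01 -3.000e-04]
 [-1.100e-03  5.000e-04 -1.000e+00]]
```

View pics/w1b.png

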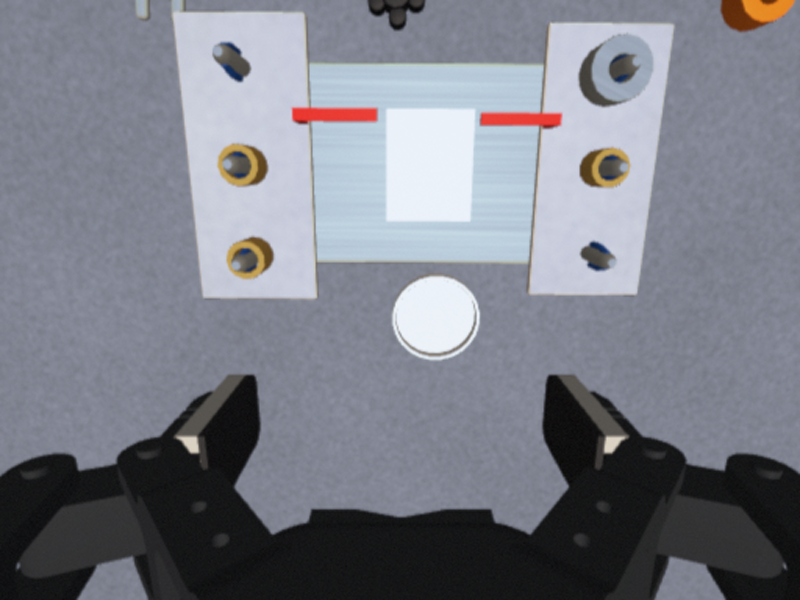

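Run:
```python
from h import *
d=dict(np.load('pics/w1.npz'));k=.64
crop('w1l',d,105,0,215,195,3.07);crop('w1r',d,335,0,445,195,3.07)
for nm,pts in [('L',[(280,60),(280,200),(215,200),(200,110),(290,270)]),('R',[(570,60),(560,140),(650,140),(560,220),(620,215)]),('bar',[(430,160),(400,200),(460,120)])]:
    print(nm,[w(d,int(u*k),int(v*k),2).round(1) for u,v in pts])
```

```text
L [array([634.5,  71.1,  69.6]), array([541.9,  91.7,  69.9]), array([549.3, 139.7,  69.9]), array([611.7, 133.7,  69.5]), array([490.3,  96. ,  69.6])]
R [array([ 607. , -132.1,   50.9]), array([ 553.3, -121.6,   51.3]), array([ 542.8, -189.2,   51.1]), array([ 493.9, -117.6,   51.2]), array([ 490.3, -163.9,   51.2])]
bar [array([553.1, -20.9,  84. ]), array([529. ,   3.7,  84.7]), array([576.2, -44.5,  84.3])]
```

View pics/w1l.png

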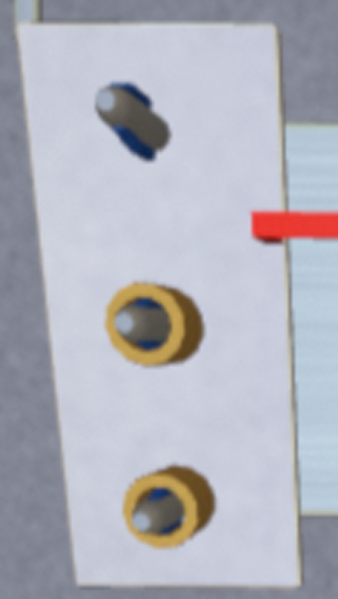

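View pics/w1r.png

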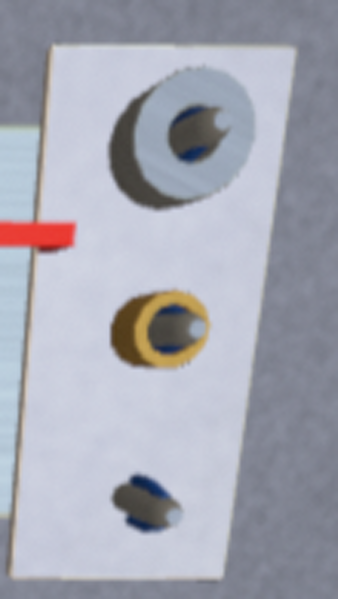

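Run:
```python
from h import *
d=dict(np.load('pics/w1.npz'))
P={'l3':(106,99),'l2':(124,322),'l1':(141,521)};Q={'r3':(220,121),'r2':(198,328),'r1':(174,516)}
S={'l1':(-65,130),'l2':(0,130),'l3':(65,130),'r1':(-65,-130),'r2':(0,-130),'r3':(65,-130)}
W={}
for n,(u,v) in P.items(): W[n]=wz(d,105+u/3.07,v/3.07,115.8)[:2]
for n,(u,v) in Q.items(): W[n]=wz(d,335+u/3.07,v/3.07,97.1)[:2]
A=np.array([S[n] for n in W],float);B=np.array([W[n] for n in W])
a=A[:,0]+1j*A[:,1];b=B[:,0]+1j*B[:,1]
r=np.vdot(a-a.mean(),b-b.mean());r/=abs(r);t=b.mean()-r*a.mean()
print('yaw',np.degrees(np.angle(r)),'t',t)
for n,x,y in zip(W,r*a+t,b): print(n,np.round(x,1),np.round(y,1))
for n,u,v,o,z in[('r2ring',172,329,335,77.1),('l2ring',146,324,105,95.8),('l1ring',161,510,105,95.8),('big',194,134,335,77.1)]: print(n,wz(d,o+u/3.07,v/3.07,z))
# 
c=r
s=read_state();p=s['position']
tx=np.array([.988,-.1546]);ty=np.array([-.1546,-.988])
for n in('r2','l3'):
    g=r*complex(*S[n])+t; dv=np.array([g.real,g.imag])-p[:2]; print(n,'tx',dv@tx/250,'ty',dv@ty/250)
print(p)
```

```text
yaw -9.194591135255155 t (548.5390608276655-20.039055308677973j)
l3 (633.5+97.9j) (633.4+97.4j)
l2 (569.3+108.3j) (569.3+108.1j)
l1 (505.1+118.7j) (505.2+118.4j)
r3 (591.9-158.8j) (591.7-157.7j)
r2 (527.8-148.4j) (527.9-148.5j)
r1 (463.6-138j) (463.7-137.9j)
r2ring [ 527.92720453 -148.22728361   77.1       ]
l2ring [569.0278994  107.61295191  95.8       ]
l1ring [505.44429736 117.81377964  95.8       ]
big [ 591.74985153 -158.26833285   77.1       ]
r2 tx 0.2926626420413872 ty 0.603216268383133
l3 tx 0.5581321415215096 ty -0.43542603901521915
[478.7954687   11.92985901 299.88594994]
```

Call:
play_rows([
  {"tx": 0.292, "ty": 0.604, "tz": 0.2, "spin": 0, "gripper": 0},
  {"tx": 0.292, "ty": 0.604, "tz": 0.4, "spin": 0.006, "gripper": 0},
  {"tx": 0.292, "ty": 0.604, "tz": 0.6, "spin": 0.006, "gripper": 0},
  {"tx": 0.292, "ty": 0.604, "tz": 0.72, "spin": 0.006, "gripper": 0},
  {"tx": 0.292, "ty": 0.604, "tz": 0.72, "spin": 0.006, "gripper": 0},
  {"tx": 0.292, "ty": 0.604, "tz": 0.72, "spin": 0.006, "gripper": 0},
])

```text
clock: 2.62
position: [528.7, -147.0, 120.7]
ee_rot: [0.997, -0.077, -0.0, 0.0]
contact_force: [0.7, 0.4, 1.2]
gripper_width: 42.5
```

Run:
```python
from h import *
s=read_state();print(s['clock'],s['position'],s['gripper_width'])
d=grab('wrist','w2')
k=.64
print(px(d,(527.8,-148.4,77)),px(d,(527.8,-148.4,97)))
```

```text
2.625 [ 528.73562944 -146.95831577  120.73856398] 42.524059139013836
(np.float64(259.3744672785545), np.float64(228.01907466070355)) (np.float64(259.7639317998008), np.float64(241.5337398155588))
```

View pics/w2.png

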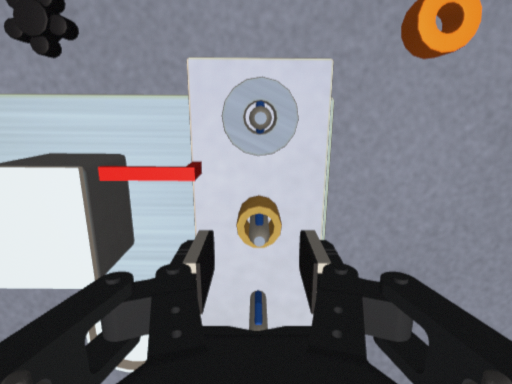

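Call:
play_rows([
  {"tx": 0, "ty": 0, "tz": 0.12, "spin": 0, "gripper": 0},
  {"tx": 0, "ty": 0, "tz": 0.2, "spin": 0, "gripper": 0},
  {"tx": 0, "ty": 0, "tz": 0.2, "spin": 0, "gripper": 0},
])

```text
clock: 3.05
position: [529.0, -146.8, 71.7]
ee_rot: [0.997, -0.077, 0.001, 0.0]
contact_force: [0.4, -0.4, 0.5]
gripper_width: 43.0
```

Run:
```python
from h import *
s=read_state();print(s['clock'],s['position'],s['gripper_width'],s['contact_force'])
d=grab('wrist','w3');crop('w3c',d,180,150,340,300,5)
```

```text
3.05 [ 528.9725004 -146.7762549   71.6824073] 42.96081585901005 [ 0.40658005 -0.41547913  0.50589936]
```

View pics/w3c.png

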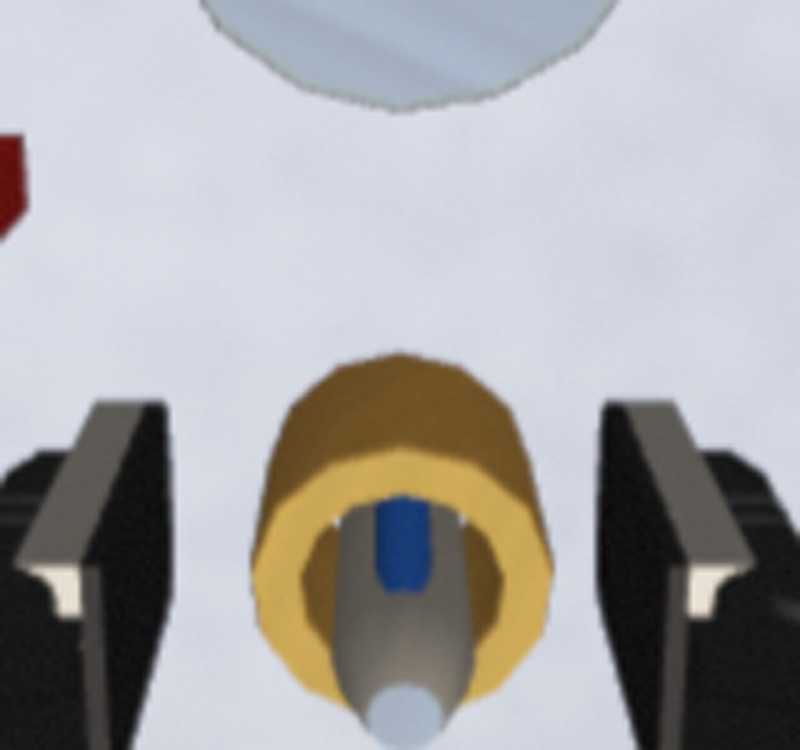

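Call:
play_rows([
  {"tx": -0.004, "ty": 0.006, "tz": 0.008, "spin": 0, "gripper": 0},
  {"tx": -0.004, "ty": 0.006, "tz": 0.008, "spin": 0, "gripper": 0},
  {"tx": -0.004, "ty": 0.006, "tz": 0.008, "spin": 0, "gripper": 1},
  {"tx": -0.004, "ty": 0.006, "tz": 0.008, "spin": 0, "gripper": 1},
  {"tx": -0.004, "ty": 0.006, "tz": 0.008, "spin": 0, "gripper": 1},
])

```text
clock: 3.72
position: [527.5, -148.8, 68.5]
ee_rot: [0.997, -0.078, 0.0, -0.0]
contact_force: [0.5, 2.9, 0.1]
gripper_width: 26.3
```

Run:
```python
from h import *
s=read_state();print(s['clock'],s['position'],s['gripper_width'],s['contact_force'],s['wrist_torque'])
d=grab('wrist','w4');crop('w4c',d,180,150,340,300,5)
```

```text
3.725 [ 527.54150807 -148.84698212   68.47352489] 26.27788542888873 [0.51570625 2.86344086 0.13938322] [ 0.7103147  -0.31557452 -0.01569171]
```

View pics/w4c.png

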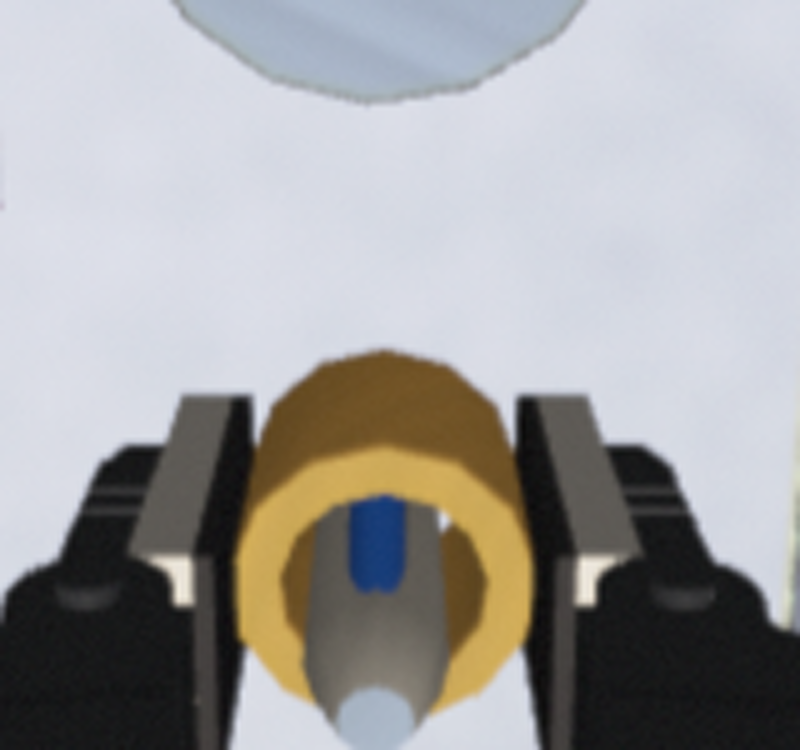

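Call:
play_rows([
  {"tx": 0, "ty": -0.004, "tz": -0.04, "spin": 0, "gripper": 1},
  {"tx": 0, "ty": -0.004, "tz": -0.08, "spin": 0, "gripper": 1},
  {"tx": 0, "ty": -0.004, "tz": -0.12, "spin": 0, "gripper": 1},
  {"tx": 0, "ty": -0.004, "tz": -0.16, "spin": 0, "gripper": 1},
  {"tx": 0, "ty": -0.004, "tz": -0.2, "spin": 0, "gripper": 1},
  {"tx": 0, "ty": -0.004, "tz": -0.24, "spin": 0, "gripper": 1},
  {"tx": 0, "ty": -0.004, "tz": -0.28, "spin": 0, "gripper": 1},
  {"tx": 0, "ty": -0.004, "tz": -0.34, "spin": 0, "gripper": 1},
  {"tx": 0, "ty": -0.004, "tz": -0.4, "spin": 0, "gripper": 1},
  {"tx": 0, "ty": -0.004, "tz": -0.52, "spin": 0, "gripper": 1},
  {"tx": 0, "ty": -0.004, "tz": -0.52, "spin": 0, "gripper": 1},
])

```text
clock: 5.15
position: [528.9, -148.3, 201.5]
ee_rot: [0.997, -0.078, 0.003, 0.0]
contact_force: [-0.1, -0.2, -0.7]
gripper_width: 26.3
```

Run:
```python
from h import *
s=read_state();print(s['clock'],s['position'],s['gripper_width'],s['contact_force'],s['wrist_torque'],s['joints'])
from scipy.spatial.transform import Rotation as R
M=R.from_quat(s['ee_rot']).as_matrix();print(M.round(4))
d=grab('wrist','w5');crop('w5c',d,100,80,360,300,3)
print((M.T@(np.array([633.5,97.9,198.5])-s['position']))/250)
```

```text
5.15 [ 528.88143181 -148.27208906  201.52259775] 26.28366215265917 [-0.13050417 -0.24268788 -0.66286316] [ 0.01410784 -0.01434307  0.04768392] [ 2.22678701e-02  2.90355921e-01 -2.49352995e-01  8.72293134e-04
 -1.02472323e+00  1.39247136e+00]
[[ 9.879e-01 -1.550e-01  6.400e-03]
 [-1.550e-01 -9.879e-01 -6.000e-04]
 [ 6.400e-03 -4.000e-04 -1.000e+00]]
[ 0.26072792 -1.03764076  0.01416542]
```

View pics/w5c.png

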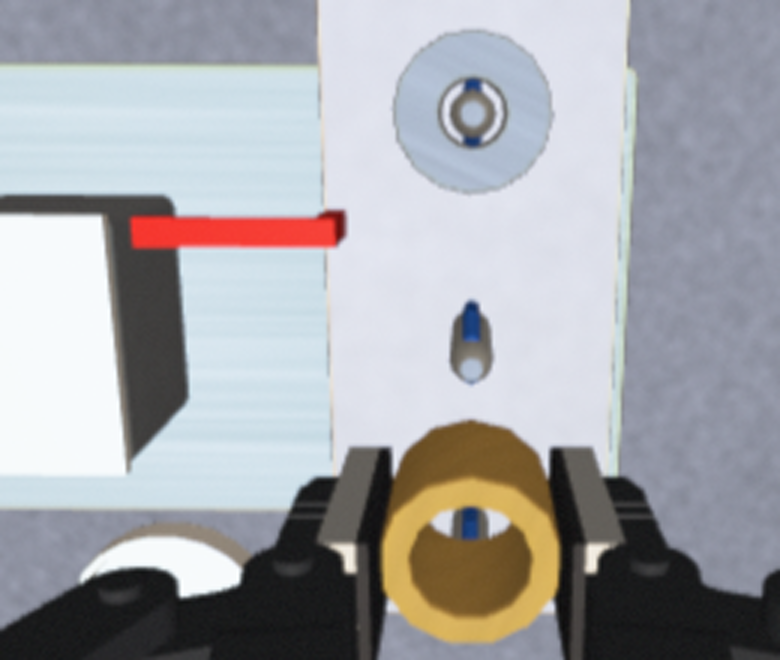

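Call:
play_rows([
  {"tx": 0.06, "ty": -0.25, "tz": 0, "spin": 0, "gripper": 1},
  {"tx": 0.13, "ty": -0.5, "tz": 0, "spin": 0, "gripper": 1},
  {"tx": 0.2, "ty": -0.75, "tz": 0, "spin": 0, "gripper": 1},
  {"tx": 0.26, "ty": -1.0, "tz": 0, "spin": 0, "gripper": 1},
  {"tx": 0.26, "ty": -1.0, "tz": 0, "spin": 0, "gripper": 1},
])

```text
clock: 5.82
position: [630.7, 92.3, 196.3]
ee_rot: [0.997, -0.076, -0.001, 0.0]
contact_force: [-0.1, -1.0, -1.1]
gripper_width: 26.1
```

Call:
play_rows([
  {"tx": 0, "ty": -0.036, "tz": 0.1, "spin": 0, "gripper": 1},
  {"tx": 0, "ty": -0.036, "tz": 0.16, "spin": 0, "gripper": 1},
  {"tx": 0, "ty": -0.036, "tz": 0.16, "spin": 0, "gripper": 1},
  {"tx": 0, "ty": -0.036, "tz": 0.16, "spin": 0, "gripper": 1},
])

```text
clock: 6.32
position: [632.0, 96.9, 159.0]
ee_rot: [0.997, -0.078, 0.0, 0.0]
contact_force: [-0.6, 0.3, -0.6]
gripper_width: 26.2
```

Run:
```python
from h import *
s=read_state();print(s['clock'],s['position'],s['gripper_width'],s['contact_force'],s['wrist_torque'],s['joints'])
from scipy.spatial.transform import Rotation as R
M=R.from_quat(s['ee_rot']).as_matrix();print(M.round(4))
d=grab('wrist','w6');crop('w6c',d,130,150,370,330,3.3)
print((M.T@(np.array([633.5,97.9,198.5])-s['position']))/250)
for u,v in[(200,60),(210,150),(320,150),(300,60)]: print(w(d,u,v,2))
save('w6f',d['frame'])
```

```text
6.325 [632.0305158   96.88000144 159.02342427] 26.162333992609156 [-0.59813553  0.32337083 -0.61362848] [-0.00191002  0.00209087  0.01859419] [ 4.04902472e-01  4.76157656e-01 -7.25689228e-02  5.32740640e-04
 -1.02123331e+00  1.00879444e+00]
[[ 9.877e-01 -1.562e-01  9.000e-04]
 [-1.562e-01 -9.877e-01 -1.000e-04]
 [ 9.000e-04 -1.000e-04 -1.000e+00]]
[ 0.0053186  -0.00495758 -0.15790102]
[7.50004276e+02 1.28603894e+02 3.81802828e-01]
[6.71463902e+02 1.35196582e+02 3.62542028e-01]
[6.55366162e+02 3.26476111e+01 3.47485314e-01]
[7.36449147e+02 4.19662158e+01 1.94884500e-01]
```

View pics/w6c.png

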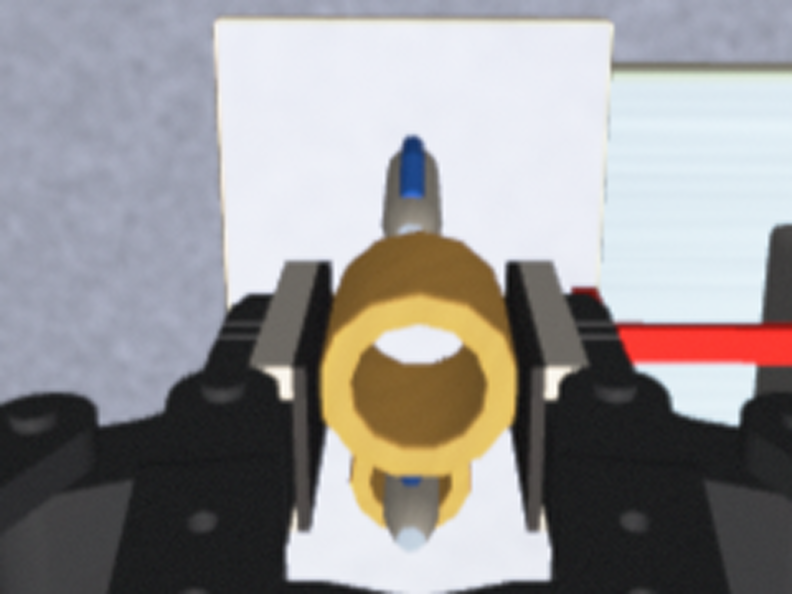

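View pics/w6f.png

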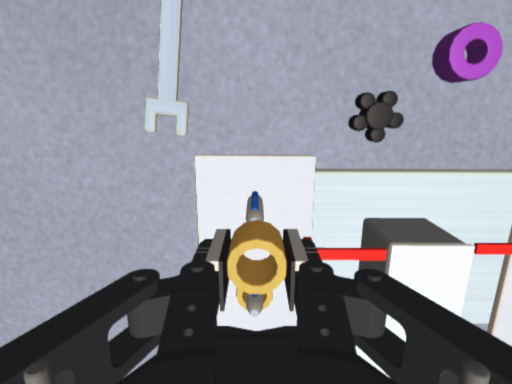

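Run:
```python
from h import *
d=dict(np.load('pics/w6.npz'))
f=lambda u,v:(130+u/3.3,150+v/3.3)
for u,v in[(419,308),(419,461),(335,384),(502,384)]:
    a=f(u,v);print('ringtop',w(d,int(a[0]),int(a[1]),0).round(1))
u,v=f(419,384)
for z in(166,167.6,169): print(wz(d,u,v,z).round(1))
# ring bottom front edge
a=f(419,236);print('bottom edge',w(d,int(a[0]),int(a[1])+1,0))
# pan height
for a in[(300,60),(520,60),(520,200),(270,200)]:
    u,v=f(*a);print('pan',w(d,int(u),int(v),1).round(1))
z=66
print('l2 tip',px(d,(569.3,108.3,110.4)),f(410,538))
u,v=f(410,538);print(wz(d,u,v,110.4),'true 569.3 108.3')
```

```text
ringtop [644.3  95.4 166.3]
ringtop [621.7  99.  165.7]
ringtop [635.3 108.  166.6]
ringtop [631.7  85.8 166.4]
[633.   96.8 166. ]
[633.9  96.6 167.6]
[634.6  96.5 169. ]
bottom edge [646.18007827  95.13465204 145.22220415]
pan [663.2 119.6  65.2]
pan [655.5  70.4  65.2]
pan [623.2  74.7  65.5]
pan [632.2 132.4  65.4]
l2 tip (np.float64(254.46151782846695), np.float64(312.8677029504151)) (254.24242424242425, 313.030303030303)
[569.19752541 108.46620536 110.4       ] true 569.3 108.3
```

Call:
play_rows([
  {"tx": 0.001, "ty": -0.004, "tz": 0.06, "spin": 0, "gripper": 1},
  {"tx": 0.001, "ty": -0.004, "tz": 0.1, "spin": 0, "gripper": 1},
  {"tx": 0.001, "ty": -0.004, "tz": 0.14, "spin": 0, "gripper": 1},
  {"tx": 0.001, "ty": -0.004, "tz": 0.17, "spin": 0, "gripper": 1},
  {"tx": 0.001, "ty": -0.004, "tz": 0.17, "spin": 0, "gripper": 1},
])

```text
clock: 7.0
position: [632.1, 98.5, 115.0]
ee_rot: [0.997, -0.078, -0.0, 0.0]
contact_force: [0.2, 0.5, -0.7]
gripper_width: 26.2
```

Run:
```python
from h import *
s=read_state();print(s['clock'],s['position'],s['gripper_width'],s['contact_force'],s['wrist_torque'])
d=grab('wrist','w7');crop('w7c',d,180,170,340,310,5)
```

```text
7.0 [632.0733174   98.46087227 115.02277265] 26.199771042436858 [ 0.23954479  0.45063498 -0.6887471 ] [-0.06419708 -0.04185339  0.00110299]
```

View pics/w7c.png

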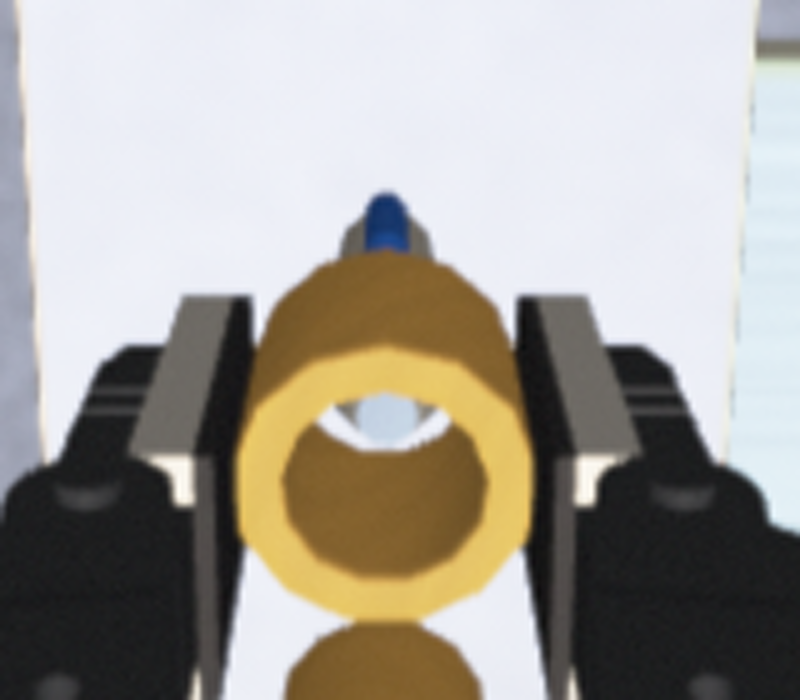

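Call:
play_rows([
  {"tx": 0, "ty": 0, "tz": 0.01, "spin": 0, "gripper": 1},
  {"tx": 0, "ty": 0, "tz": 0.02, "spin": 0, "gripper": 1},
  {"tx": 0, "ty": 0, "tz": 0.03, "spin": 0, "gripper": 1},
  {"tx": 0, "ty": 0, "tz": 0.04, "spin": 0, "gripper": 1},
])

```text
clock: 7.55
position: [632.6, 98.6, 106.1]
ee_rot: [0.997, -0.078, 0.001, -0.0]
contact_force: [1.1, -0.5, 0.5]
gripper_width: 26.3
```

Call:
play_rows([
  {"tx": 0, "ty": 0, "tz": 0.008, "spin": 0, "gripper": 1},
  {"tx": 0, "ty": 0, "tz": 0.016, "spin": 0, "gripper": 1},
])

```text
clock: 7.8
position: [632.6, 98.6, 102.1]
ee_rot: [0.997, -0.078, 0.001, -0.0]
contact_force: [1.6, -0.9, 0.6]
gripper_width: 26.2
```

Call:
play_rows([
  {"tx": 0, "ty": 0, "tz": 0.008, "spin": 0, "gripper": 1},
  {"tx": 0, "ty": 0, "tz": 0.016, "spin": 0, "gripper": 1},
])

```text
clock: 8.05
position: [633.0, 98.6, 98.4]
ee_rot: [0.997, -0.078, 0.001, -0.0]
contact_force: [3.1, -1.0, 3.3]
gripper_width: 26.2
```

Call:
play_rows([
  {"tx": 0.003, "ty": 0, "tz": 0.006, "spin": 0, "gripper": 1},
  {"tx": 0.003, "ty": 0, "tz": 0.01, "spin": 0, "gripper": 1},
])

```text
clock: 8.3
position: [632.9, 98.4, 95.7]
ee_rot: [0.997, -0.078, 0.0, -0.0]
contact_force: [0.8, -1.1, 3.4]
gripper_width: 26.1
```

Call:
play_rows([
  {"tx": 0, "ty": 0, "tz": 0.006, "spin": 0, "gripper": 1},
])

```text
clock: 8.43
position: [632.7, 98.4, 93.7]
ee_rot: [0.997, -0.078, -0.0, 0.0]
contact_force: [1.9, -1.6, 3.0]
gripper_width: 26.3
```

Call:
play_rows([
  {"tx": 0, "ty": 0, "tz": 0.006, "spin": 0, "gripper": 1},
])

```text
clock: 8.55
position: [632.7, 98.4, 92.1]
ee_rot: [0.997, -0.078, -0.0, 0.0]
contact_force: [1.7, -2.0, 2.5]
gripper_width: 26.2
```

```bash
cat > pan.py <<'E'
from h import *
import sys
s=read_state();d=grab('wrist',sys.argv[1]);crop(sys.argv[1]+'c',d,180,130,340,300,4.5)
print(s['clock'],s['position'],s['contact_force'])
D=d['depth'];h=[]
for v in range(150,230,4):
    for u in list(range(180,225,4))+list(range(295,330,4)):
        if D[v,u]>0:
            p=w(d,u,v,0)
            if abs(p[2]-60)<18: h.append(p[2])
print('pan',np.median(h),len(h),np.std(h))
E
python3 pan.py w8
```

```text
8.55 [632.70374644  98.38070179  92.06523018] [ 1.65734054 -2.00932988  2.47482279]
pan 55.25895052179686 311 0.7438633103246087
```

View pics/w8c.png

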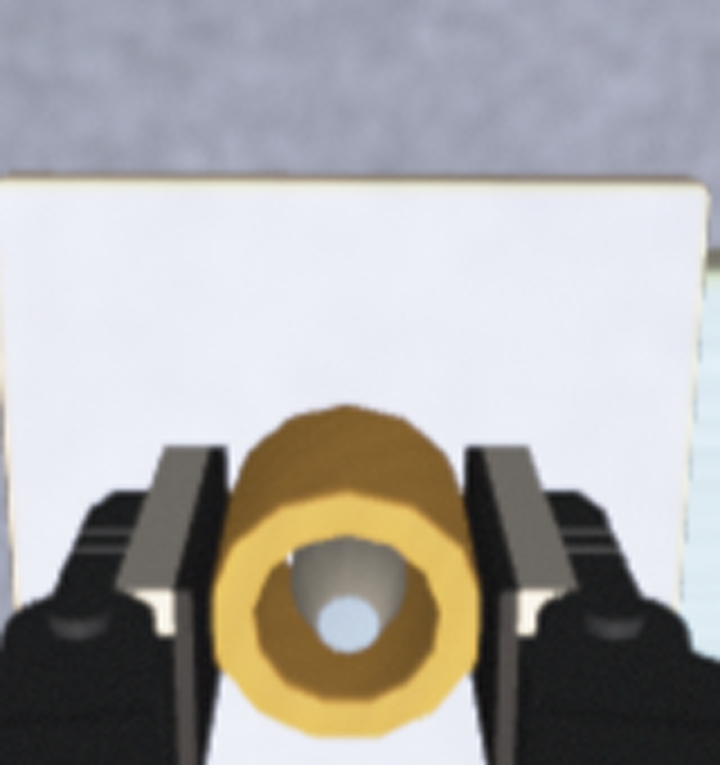

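Call:
play_rows([
  {"tx": 0.002, "ty": 0.002, "tz": 0.006, "spin": 0, "gripper": 1},
])

```text
clock: 8.72
position: [633.0, 98.1, 90.6]
ee_rot: [0.997, -0.078, -0.0, -0.0]
contact_force: [0.5, 0.5, 4.6]
gripper_width: 26.3
```

Call:
play_rows([
  {"tx": 0, "ty": 0, "tz": 0.006, "spin": 0, "gripper": 1},
])

```text
clock: 8.85
position: [633.0, 98.2, 89.2]
ee_rot: [0.997, -0.078, -0.0, -0.0]
contact_force: [0.6, 0.8, 4.5]
gripper_width: 26.0
```

Call:
play_rows([
  {"tx": 0, "ty": 0, "tz": 0.006, "spin": 0, "gripper": 1},
])

```text
clock: 8.98
position: [633.1, 98.1, 87.7]
ee_rot: [0.997, -0.078, -0.0, -0.0]
contact_force: [0.5, 0.8, 3.8]
gripper_width: 26.0
```

Call:
play_rows([
  {"tx": 0, "ty": 0, "tz": 0.006, "spin": 0, "gripper": 1},
])

```text
clock: 9.1
position: [633.2, 98.1, 86.2]
ee_rot: [0.997, -0.078, -0.0, -0.0]
contact_force: [0.1, 0.5, 3.8]
gripper_width: 25.9
```

```bash
python3 pan.py w9
```

```text
9.1 [633.16846819  98.11017469  86.2145951 ] [0.13020159 0.52885597 3.84054718]
pan 55.28992297764316 294 0.6126515568704072
```

Call:
play_rows([
  {"tx": 0, "ty": 0, "tz": 0.006, "spin": 0, "gripper": 1},
  {"tx": 0, "ty": 0, "tz": 0.012, "spin": 0, "gripper": 1},
])

```text
clock: 9.4
position: [633.3, 98.0, 83.3]
ee_rot: [0.997, -0.078, 0.0, -0.0]
contact_force: [0.3, 0.7, 4.1]
gripper_width: 26.1
```

Call:
play_rows([
  {"tx": 0, "ty": 0, "tz": 0.006, "spin": 0, "gripper": 1},
  {"tx": 0, "ty": 0, "tz": 0.012, "spin": 0, "gripper": 1},
])

```text
clock: 9.65
position: [633.3, 98.0, 80.2]
ee_rot: [0.997, -0.078, 0.0, -0.0]
contact_force: [0.8, 1.4, 3.8]
gripper_width: 26.3
```

Call:
play_rows([
  {"tx": 0, "ty": 0, "tz": 0.006, "spin": 0, "gripper": 1},
  {"tx": 0, "ty": 0, "tz": 0.01, "spin": 0, "gripper": 1},
])

```text
clock: 9.9
position: [633.3, 98.0, 77.7]
ee_rot: [0.997, -0.078, -0.0, -0.0]
contact_force: [0.2, 0.8, 3.6]
gripper_width: 26.4
```

Call:
play_rows([
  {"tx": 0, "ty": 0, "tz": 0.003, "spin": 0, "gripper": 1},
])

```text
clock: 10.02
position: [633.3, 97.9, 77.0]
ee_rot: [0.997, -0.078, 0.0, -0.0]
contact_force: [-0.1, 0.9, 4.2]
gripper_width: 26.2
```

Call:
play_rows([
  {"tx": 0, "ty": 0, "tz": 0.003, "spin": 0, "gripper": 1},
])

```text
clock: 10.15
position: [633.3, 97.9, 76.3]
ee_rot: [0.997, -0.078, 0.0, -0.0]
contact_force: [0.7, 0.7, 3.6]
gripper_width: 26.5
```

Call:
play_rows([
  {"tx": 0, "ty": 0, "tz": 0.003, "spin": 0, "gripper": 1},
])

```text
clock: 10.28
position: [633.3, 97.9, 75.6]
ee_rot: [0.997, -0.078, 0.0, -0.0]
contact_force: [0.2, 2.0, 3.2]
gripper_width: 26.3
```

Call:
play_rows([
  {"tx": 0, "ty": 0, "tz": 0.002, "spin": 0, "gripper": 1},
])

```text
clock: 10.4
position: [633.3, 97.9, 75.0]
ee_rot: [0.997, -0.078, 0.0, -0.0]
contact_force: [0.9, 1.9, 3.5]
gripper_width: 26.3
```

Call:
play_rows([
  {"tx": 0, "ty": 0, "tz": 0.002, "spin": 0, "gripper": 1},
])

```text
clock: 10.52
position: [633.3, 97.9, 74.6]
ee_rot: [0.997, -0.078, 0.0, -0.0]
contact_force: [0.2, 1.1, 4.1]
gripper_width: 26.1
```

Call:
play_rows([
  {"tx": 0, "ty": 0, "tz": 0.002, "spin": 0, "gripper": 1},
])

```text
clock: 10.65
position: [633.3, 97.9, 74.0]
ee_rot: [0.997, -0.078, 0.0, 0.0]
contact_force: [-0.2, 1.0, 3.2]
gripper_width: 26.0
```

Call:
play_rows([
  {"tx": 0, "ty": 0, "tz": 0.002, "spin": 0, "gripper": 1},
])

```text
clock: 10.78
position: [633.3, 97.9, 73.9]
ee_rot: [0.997, -0.078, -0.0, 0.0]
contact_force: [-0.7, 1.3, 6.8]
gripper_width: 26.1
```

Call:
play_rows([
  {"tx": 0, "ty": 0, "tz": 0.002, "spin": 0, "gripper": 1},
])

```text
clock: 10.9
position: [633.3, 97.9, 73.9]
ee_rot: [0.997, -0.078, 0.0, 0.0]
contact_force: [-1.2, 1.6, 9.4]
gripper_width: 26.7
```

```bash
python3 pan.py w10
```

```text
10.9 [633.31014062  97.90706279  73.86724853] [-1.15525839  1.5924845   9.35194739]
pan 55.216742630341884 273 0.7517564317226522
```

View pics/w10c.png

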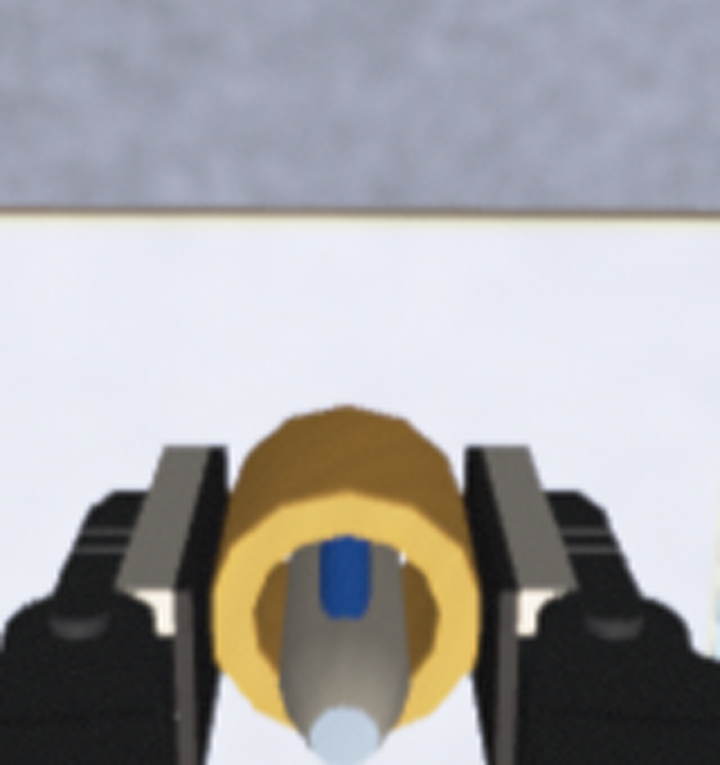

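Call:
play_rows([
  {"tx": 0, "ty": 0, "tz": 0.002, "spin": 0, "gripper": 1},
  {"tx": 0, "ty": 0, "tz": 0.002, "spin": 0, "gripper": 1},
])

```text
clock: 11.2
position: [633.3, 97.9, 73.9]
ee_rot: [0.997, -0.078, 0.0, 0.0]
contact_force: [-2.0, 1.0, 9.4]
gripper_width: 26.2
```

Call:
play_rows([
  {"tx": 0, "ty": 0, "tz": -0.004, "spin": 0, "gripper": 1},
  {"tx": 0, "ty": 0, "tz": -0.004, "spin": 0, "gripper": 0},
  {"tx": 0, "ty": 0, "tz": -0.006, "spin": 0, "gripper": 0},
  {"tx": 0, "ty": 0, "tz": -0.02, "spin": 0, "gripper": 0},
  {"tx": 0, "ty": 0, "tz": -0.02, "spin": 0, "gripper": 0},
])

```text
clock: 11.82
position: [633.3, 97.9, 77.7]
ee_rot: [0.997, -0.078, 0.0, -0.0]
contact_force: [0.0, -0.2, 0.1]
gripper_width: 43.0
```

```bash
python3 pan.py w11
```

```text
11.825 [633.31673471  97.85009809  77.66871562] [ 0.04706526 -0.22098724  0.11151783]
pan 60.696519317569056 272 0.9332077793823768
```

View pics/w11c.png

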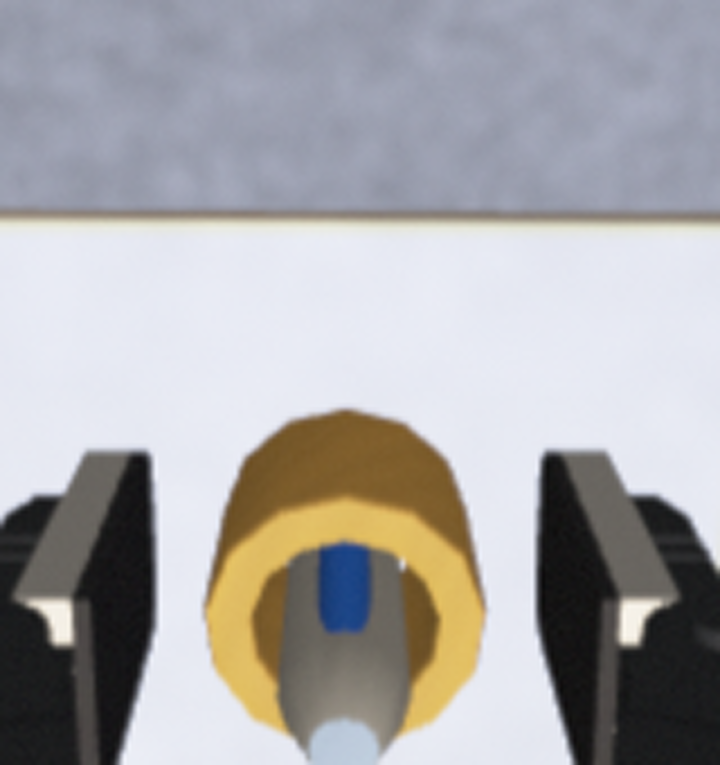

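Call:
play_rows([
  {"tx": 0, "ty": 0, "tz": -0.1, "spin": 0, "gripper": 0},
  {"tx": 0, "ty": 0, "tz": -0.3, "spin": 0, "gripper": 0},
  {"tx": 0, "ty": 0, "tz": -0.5, "spin": 0, "gripper": 0},
  {"tx": -0.2, "ty": 0.16, "tz": -0.7, "spin": 0, "gripper": 0},
  {"tx": -0.4, "ty": 0.32, "tz": -0.85, "spin": 0, "gripper": 0},
  {"tx": -0.55, "ty": 0.44, "tz": -0.9, "spin": 0, "gripper": 0},
  {"tx": -0.55, "ty": 0.44, "tz": -0.9, "spin": 0, "gripper": 0},
  {"tx": -0.55, "ty": 0.44, "tz": -0.9, "spin": 0, "gripper": 0},
  {"tx": -0.55, "ty": 0.44, "tz": -0.9, "spin": 0, "gripper": 0},
])

```text
clock: 13.0
position: [481.0, 11.1, 301.6]
ee_rot: [0.997, -0.078, -0.001, 0.0]
contact_force: [1.0, -0.3, -0.2]
gripper_width: 43.0
```

Run:
```python
from h import *
d=grab('wrist','w12');k=.64
save('w12b',cv2.resize(d['frame'],(800,600),interpolation=cv2.INTER_CUBIC))
print(read_state()['position'])
def mean(world):
    out=[]
    for p in world:
        u,v=px(d,(*p,60));u,v=int(u),int(v);out.append(w(d,u,v,2)[2])
    return np.round(out,1)
import cmath
r=cmath.exp(-1j*np.radians(9.195));t=548.5-20j
f=lambda x,y:((r*complex(x,y)+t).real,(r*complex(x,y)+t).imag)
print('L',mean([f(x,y) for x in(-90,-33,90) for y in(100,110)]))
print('R',mean([f(x,y) for x in(-90,-33,90) for y in(-100,-110)]))
# ring tops: brass-ish: sample at ring annulus
for n,x,y,rad in[('l1',-65,130,11.5),('l2',0,130,11.5),('l3',65,130,11.5),('r3',65,-130,15)]:
    c=[]
    for a in np.arange(0,2*np.pi,.4):
        X,Y=f(x+rad*np.cos(a),y+rad*np.sin(a));u,v=px(d,(X,Y,86));c.append(w(d,int(round(u)),int(round(v)),0)[2])
    print(n,np.median(c).round(1))
grab('side','s12');e=grab('scene','c12');crop('c12c',e,195,150,340,245,5.5)
```

```text
[481.12461635  11.1906028  301.30725729]
L [60.8 60.8 60.9 61.  60.8 60.6]
R [59.9 60.2 59.8 60.1 59.7 59.8]
l1 87.2
l2 87.1
l3 86.5
r3 nan
  return _methods._mean(a, axis=axis, dtype=dtype,
  ret = ret.dtype.type(ret / rcount)
```

View pics/w12b.png

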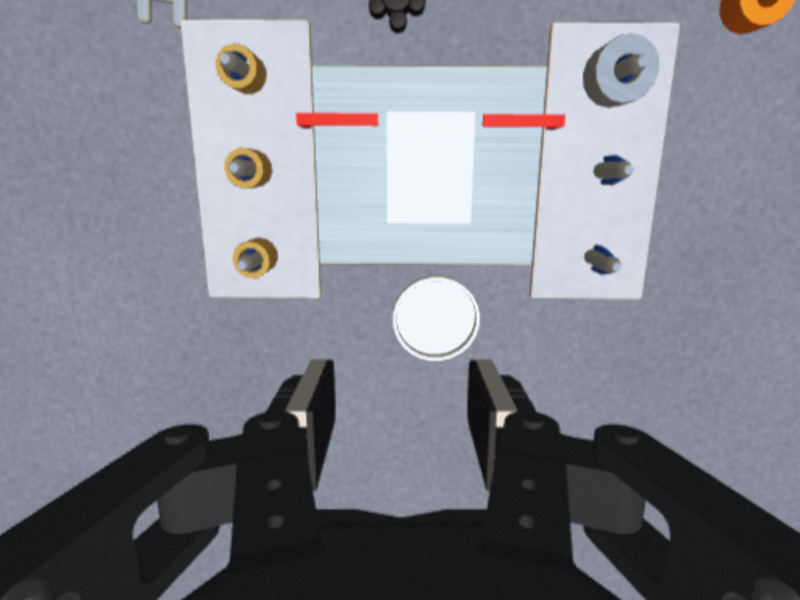

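View pics/c12c.png

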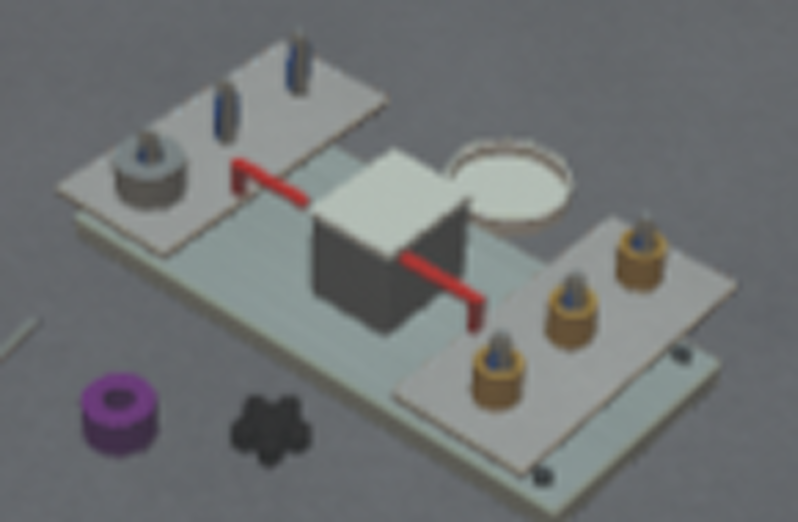

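Run:
```python
from h import *
d=dict(np.load('pics/w12.npz'))
print([w(d,int(u*.64),int(v*.64),1).round(1)[2] for u,v in((605,60),(605,85),(630,88),(650,60),(625,42))])
s=read_state();print(s['contact_force'],s['joint_vel'].max())
d=grab('wrist','w13');print(w(d,int(280*.64),int(200*.64),3)[2],w(d,int(560*.64),int(140*.64),3)[2])
job_done()
```

```text
[np.float64(86.4), np.float64(86.1), np.float64(86.3), np.float64(86.6), np.float64(86.3)]
[ 0.20856341 -0.13526448 -0.34335055] -3.290609281553182e-05
60.635997666435685 59.764259058975256
the job is handed in; nothing more can be done
```

The balance is now as level as these weights allow, and I've handed the job in at about 13 s. I pulled the one brass ring off the right pan's middle post (r2) and pushed it home on the left pan's empty post (l3). That leaves three brass rings on the left and the big steel ring on the right.

- **Seating:** Sliding down over the tongues took about 3–4.6 N. With the left pan on its stop, the push then rose to 9.4 N and the ring stopped at the expected height. That is well under the 20 N limit. All four weights show their tops about 26 mm above their pans, so they sit flat.
- **Level:** The last depth readings were 60.6 mm for the left pan and 59.8 mm for the right. The 0.9 mm gap is within the cameras' 2 mm calibration, but it could also mean the masses differ by a few grams, and the images can't tell which. Any other arrangement of these weights would be far further off, so I left it.
- **Other checks:** In the last pictures the nearby bystanders were where they started. The gripper was clear of the balance and touching nothing.

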